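Balance the stirring paddle on its rest over a drip plate

ROBOT

A 6-joint arm with a two-finger parallel gripper is mounted at the origin on a cart in front of the work surface, level with it; the furniture and walls round the work are solid. World frame = base frame: x ahead of the robot, y to its left, z up, the work surface at z = 0. Lengths are in m, angles in rad, forces in N, time in s.
With the tool pointing down it reaches from about 0.3 to 0.875 m from the base axis. Payload 6.4 kg.
Tool frame: the origin (TCP) lies midway between the tips of the shut fingers; the grasp point (between the pads) lies 19 mm behind it (ctrl.pinch_z is the distance from the TCP to the grasp point, in m); z points along the fingers, y is the line along which they close (so a half turn about z gives the same grasp; the last joint's range is limited). The gripper opens to 85 mm and grips with 20 to 120 N. Pads are 22 mm wide; open, the fingers measure 114 mm over their backs; the gripper's body (76 mm by 85 mm) begins 54 mm behind the grasp point. The pads swing forward as they close: fully open they stand 13 mm farther back than shut.
Start: joints at [-1.311, 0.181, 1.607, -0, 1.354, -0.206], TCP at [0.258, -0.514, 0.231] pointing down, gripper open.
Joint ranges: [-2.99, 2.99], [-0.89, 2.07], [0.3, 2.58], [-1.14, 4.28], [0, 2.63], [-3.12, 3.12]. Speed limits (rad/s): [2.57, 2.57, 3.01, 3.14, 3.14, 3.14].

INTERFACE

Orientations are given as a unit quaternion [w, x, y, z].
In Python, from bench import ctrl gives the robot as it stands.
- The arm moves only by the tool apply_moves, never from a script. Its argument "moves" is a list of rows, each an object with "jaw": the opening, from 0 (shut) to 1 (fully open); "offset": the shift along the tool's x, y, z in mm, a list of three; "rot": the turn, a rotation vector about the tool's x, y, z in degrees, a list of three. In form: [{"jaw": jaw, "offset": [dx, dy, dz], "rot": [ax, ay, az]}, ...]. A call has exactly 5 rows; each row shifts and turns the commanded pose from where the row before left it, along the tool's axes as they then stand; what a row does not reach is not made up. A row lasts 1/8 s, in which the tool goes at most 62.5 mm and 10.7 degrees, less where a joint would pass 70% of its speed; a pose out of reach is approached as far as the arm can. A call is refused whole if a number of a shift passes 62.5 or a number of a turn 10.7, either way. A call with a gripper value outside its range is refused whole. The fingers move at their own pace and stop on an object; the grip force is fixed at half the most. Time passes only in rows, so rows that do not move let the fingers close, or fill a call up. It gives the time, the measured TCP pose, the force, the opening and the grip force at its end, in the units of the state.
- ctrl.get_obs(): the state, without advancing time (a new reading comes with each control period).
- ctrl.camera(name): name is "scene" or "top" or "wrist"; returns (picture, depth): 420x560x3 uint8, red, green, blue; 420x560 float32, m along the optical axis (not along the pixel's ray), 0 where there is no reading.
- ctrl.camera_params(name): a dict with "K" (3x3 intrinsics, pixels), "dist" ([k1, k2, p1, p2, k3] as OpenCV has them; the pictures are not rectified), "cam_to_world" (4x4, takes a point from camera to world coordinates); the wrist camera has in their place "mount" (4x4, takes a point from camera to tool coordinates, whose origin is the TCP and whose axes are the flange's). Camera axes: x right, y down, z forward; pixel columns grow to the right and rows downward; lengths in m; the calibration is good to about 2 mm. A picture is of the moment at which its call begins: read the wrist's pose just before it. camera_params takes no time and is no camera call.
- ctrl.hand_in(): hands the job in; it is judged then, once.
Trained networks look in the newest picture that a camera, given by its name, has taken for a name from the list of things; names that differ only in an ending like _2 or _b are one class to them, and where a whole thing is asked for, a point or a joint stands for the part that bears it (a point fixed in the world has none). Each returns a list of dicts, best first, with "score" (0 to 1); they miss things now and then, are a little off and sometimes report something else, mostly with a low value. They report only what shows in the picture. A call takes as long as a camera call. They do not tell look-alikes from the thing itself.
- ctrl.outline_of(camera, target): "region" (420x560 bool, what is visible of it) and "position" ([column, row] in pixels, amid what is visible of it).
The state is a dict: "time_s": time; "q": joint angles; "dq": joint speeds; "joint_efforts": joint torques, N m; "eef_pos": TCP position; "eef_rot": TCP orientation; "wrist_force": force on the tool from outside, world axes, zero at the start; "torque": the same for the moment, N m; "opening": opening from 0.0 (shut) to 1.0 (fully open); "grasp_force": force on a finger pad.
Only numpy, scipy, OpenCV 4.12 (cv2) and the standard library are available. Lean on these libraries where they do the work, as an engineer would, in place of code of your own. Each camera call takes 0.05 s, during which the arm holds its last target. There are 200 camera calls.

TASK

The saucy stirring paddle was put down carelessly and its blade end lies on the worktop. Shift it along its rest until it lies balanced there, level and on its own, with neither end touching the worktop; only then bring the crumb-strewn plate beneath it, standing flat on the worktop, so that the whole blade is over the plate. Leave the honey jar, the spice jars, the tin and the garlic where they stand.

Things in the scene. Friction and masses are not known exactly. Their poses are not given: they have to be found in the camera images.
- paddle: wooden stirring paddle, 383 mm, 250 g with its clip, loose across the rest. Origin: underside, half-way along; y along it towards the blade, x across, z up. Underside flat. Handle 24 wide, 12 thick, from y = -193 to +90 mm; blade 50 wide, 8 thick, from y = +106 to +190 mm, square-ended, sauce-red on top. It starts blade end down, the rest's middle 75 to 90 mm to the handle side of the origin.
- blade_centre (a point): middle of the paddle's blade, at (0, 148, 4) mm in the paddle's frame
- blade_end (a point): middle of the square end face of the blade, at (0, 190, 4) mm in the paddle's frame; about 4 mm over the worktop while the blade end is down, 46 mm when the paddle lies level. A finger pressed against this end can hold the blade down by friction past the balance point: push in small steps and back off to see whether it lifts
- clip_knob (a point): top of the black thumb knob of a 90 g steel clip, 26 mm long, screwed tight on the handle in a different place each time (28 mm over the paddle's underside). It shifts the balance point, which lies from 36 mm on the handle side of the paddle's origin to 4 mm on its blade side, the further to the handle side the further back the clip sits: watch when the blade end lifts off
- rest: white ceramic rest, fixed: foot 104 x 62 x 10 mm and a 26 mm thick web with a flat soft rubber saddle 42 mm up, between two horns 48 mm apart, 15 mm over it. Origin: underside, centre; y along the paddle towards the blade, x horn to horn. The paddle stays level when its balance point is over the flat, 13 mm each side of the origin along y; it may rock for a second or two. Sliding it takes a few N
- plate: round grey-green plate with red crumbs on it, 150 mm across, 19 mm high, 170 g, loose on the worktop beside the paddle, on the robot's side. Origin: centre of its underside; z up
- honey_jar: glass jar with honey-coloured content and white lid, 58 x 62 x 99 mm, loose; origin at the centre of its underside
- spice_a: spice jar with a red cap and brown label, 45 mm across, 106 mm high, loose; origin at the centre of its underside
- spice_b: spice jar with a red cap and green label, 45 mm across, 106 mm high, loose; origin at the centre of its underside
- garlic: garlic bulb, 50 mm, loose; origin at the centre of its underside
- tin: food tin, 58 mm across, 72 mm high, loose; origin at the centre of its underside
- water_bottle: big clear water bottle with a pump on top, 275 mm across, 600 mm high, fixed, at the back to the right of the rest: the arm must pass in front of it. Origin: centre of its underside. The tiled back wall stands 145 mm further back than this origin (x = 0.754), the left wall at y = 0.54
Things that resemble listed ones, but are neither listed nor needed, are in the scene too. Leave any purple look-alike of the rest alone.

How it is judged:
By the outcome, as a careful person would: the job done as asked, in the order asked, and still so for the second after the job is handed in, with the robot touching nothing.
It also fails if it takes over 72 s, if anything falls off the work surface, if the arm or the gripper's body presses on something with over 40 N, if the wrist force passes 120 N, or if a joint passes its speed limit or range.

## Working session

There is one attempt and no reset: what is moved stays moved. The work goes in short steps, Python scripts to look and compute and a tool call to move; the robot and the scene stay as the last step left them, time stands still between calls to the robot, and variables do not carry over. Pictures are saved under pics/ and viewed, at most 10 in all, crops included, and the job is handed in when it is done.

Besides the shell and the picture viewer there is one more tool, called after ">>>" as name([rows], argument=value, ...), one row to a line, values as JSON. apply_moves: Moves the arm, as the interface text tells. Its arguments: {"type":"object","properties":{"moves":{"type":"array"}},"required":["moves"]}

```bash
mkdir -p pics; cat > h.py <<'E'
import numpy as np, cv2
from scipy.spatial.transform import Rotation as R
from bench import ctrl
def T(name):
    p=ctrl.camera_params(name)
    if 'cam_to_world' in p: return np.array(p['K']),np.array(p['dist']),np.array(p['cam_to_world'])
    o=ctrl.get_obs(); M=np.eye(4); q=o['eef_rot']; M[:3,:3]=R.from_quat([q[1],q[2],q[3],q[0]]).as_matrix(); M[:3,3]=o['eef_pos']
    return np.array(p['K']),np.array(p['dist']),M@np.array(p['mount'])
def pts(name,uv,d):
    K,D,M=T(name); uv=np.array(uv,float).reshape(-1,1,2)
    n=cv2.undistortPoints(uv,K,D).reshape(-1,2); d=np.array(d).reshape(-1,1)
    P=np.hstack([n*d,d]); return P@M[:3,:3].T+M[:3,3]
def region(name,reg,dep):
    v,u=np.nonzero(reg&(dep>0)); return pts(name,np.c_[u,v],dep[v,u])
def snap(name,fn):
    im,d=ctrl.camera(name); cv2.imwrite('pics/'+fn,im[:,:,::-1]); return im,d
E
python3 - <<'E'
from h import *
for c in ['top','scene']:
    im,d=snap(c,c+'1.png')
    for n in ['paddle','blade_end','clip_knob','rest','plate','honey_jar','spice_a','garlic','tin']:
        for r in ctrl.outline_of(c,n)[:3]:
            P=region(c,r['region'],d)
            print(c,n,round(r['score'],2),np.round(r['position']),len(P),*( [np.round(np.median(P,0),3),np.round(P.min(0),3),np.round(P.max(0),3)] if len(P) else []))
o=ctrl.get_obs();print(o['time_s'],o['eef_pos'],o['eef_rot'])
E
```

```text
top paddle 0.75 [250. 217.] 1320 [0.542 0.092 0.032] [ 0.426 -0.105 -0.005] [0.628 0.225 0.073]
top blade_end 0.74 [252. 219.] 1381 [0.54  0.092 0.032] [ 0.423 -0.108 -0.007] [0.628 0.228 0.073]
top clip_knob 0.41 [290. 238.] 112 [ 0.48  -0.02   0.058] [ 0.464 -0.037  0.035] [ 0.499 -0.005  0.073]
top clip_knob 0.21 [439. 272.] 429 [ 0.373 -0.419  0.094] [ 0.301 -0.746 -0.849] [ 0.395 -0.405  0.11 ]
top rest 0.91 [150. 230.] 682 [0.506 0.397 0.014] [ 0.455  0.367 -0.006] [0.563 0.443 0.059]
top rest 0.8 [189. 157.] 466 [0.726 0.269 0.016] [ 0.689  0.221 -0.007] [0.755 0.32  0.063]
top rest 0.65 [291. 244.] 521 [ 0.464 -0.013  0.01 ] [ 0.423 -0.062 -0.005] [0.531 0.03  0.062]
top plate 0.72 [217. 246.] 2073 [0.456 0.206 0.009] [ 0.383  0.131 -0.008] [0.536 0.279 0.022]
top honey_jar 0.75 [241. 156.] 518 [0.706 0.111 0.095] [ 0.683  0.083 -0.008] [0.755 0.154 0.102]
top honey_jar 0.35 [252. 216.] 1412 [0.539 0.086 0.031] [ 0.426 -0.111 -0.008] [0.628 0.229 0.073]
top spice_a 0.85 [439. 272.] 400 [ 0.372 -0.419  0.099] [ 0.296 -0.757 -0.846] [ 0.393 -0.405  0.11 ]
top garlic 0.53 [437. 
[... 1182 characters left out ...]
 0.49 [260. 198.] 115 [0.704 0.09  0.068] [ 0.02 -0.06  0.  ] [0.756 0.101 0.384]
scene honey_jar 0.44 [425. 267.] 657 [ 0.355 -0.427  0.062] [ 0.343 -0.453 -0.001] [ 0.421 -0.405  0.111]
scene spice_a 0.81 [389. 256.] 609 [ 0.404 -0.338  0.064] [ 0.391 -0.372 -0.002] [ 0.574 -0.316  0.109]
scene spice_a 0.79 [424. 268.] 705 [ 0.356 -0.428  0.059] [ 0.343 -0.473 -0.006] [ 0.586 -0.405  0.111]
scene garlic 0.73 [360. 265.] 210 [ 0.39  -0.264  0.027] [ 0.376 -0.286 -0.004] [ 0.477 -0.24   0.05 ]
scene tin 0.95 [286. 208.] 424 [0.679 0.008 0.046] [ 0.663 -0.02  -0.003] [0.756 0.048 0.073]
1.0 [ 0.25825338 -0.51375056  0.2313015 ] [ 8.00977024e-06  9.73002571e-01  2.30794275e-01 -9.58271145e-06]
```

View pics/top1.png

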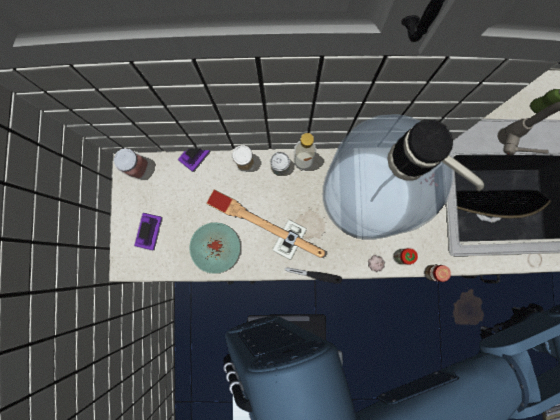

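View pics/scene1.png

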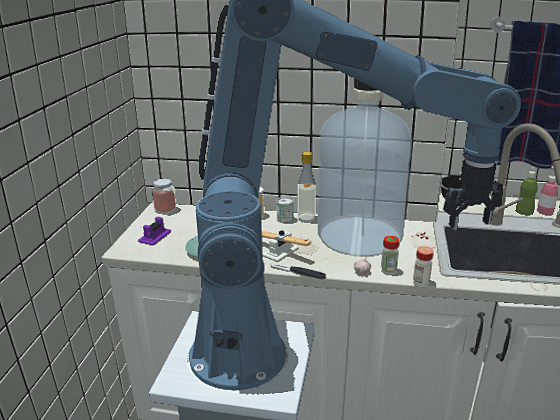

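```bash
python3 - <<'E'
from h import *
c='top'
im,d=ctrl.camera(c)
r=ctrl.outline_of(c,'paddle')[0]
# erode
reg=cv2.erode(r['region'].astype(np.uint8),np.ones((3,3)))>0
P=region(c,reg,d)
xy=P[:,:2]; m=xy.mean(0); u=np.linalg.svd(xy-m,full_matrices=False)[2][0]; u*=np.sign(u[1])
n=np.array([-u[1],u[0]])
Pf=region(c,r['region'],d)
s=(Pf[:,:2]-m)@u; t=(Pf[:,:2]-m)@n
print('mean',m,'dir',u,np.degrees(np.arctan2(u[0],u[1])))
for a in np.arange(np.floor(s.min()*100)/100,s.max(),0.01):
    k=(s>=a)&(s<a+.01)
    if k.sum(): print(round(a,3),np.round((m+u*(a+.005)),3),k.sum(),np.round([t[k].min(),t[k].max(),np.median(Pf[k,2]),Pf[k,2].max()],3))
r=ctrl.outline_of(c,'rest')
for q in r[:4]:
    Q=region(c,q['region'],d)
    if abs(np.median(Q[:,1]))<.1:
        lo=Q[(Q[:,2]<.02)]; print(q['score'],cv2.minAreaRect(lo[:,:2].astype(np.float32)*1000)); hi=Q[Q[:,2]>.048]
        ss=(hi[:,:2]-m)@u; tt=(hi[:,:2]-m)@n; print(np.c_[ss,tt,hi[:,2]][::max(1,len(hi)//25)].round(3))
p=ctrl.outline_of(c,'plate')[0]; cn=max(cv2.findContours(p['region'].astype(np.uint8),0,1)[0],key=len)[:,0]
Pp=region(c,p['region'],d); print('plate',cv2.minEnclosingCircle(Pp[Pp[:,2]>.012][:,:2].astype(np.float32)))
E
```

```text
mean [0.53699928 0.08654439] dir [0.48374192 0.87521069] 28.930079505167235
-0.23 [ 0.428 -0.11 ] 1 [0.005 0.005 0.07  0.07 ]
-0.22 [ 0.433 -0.102] 22 [-0.008  0.01   0.068  0.072]
-0.21 [ 0.438 -0.093] 24 [-0.008  0.01   0.067  0.071]
-0.2 [ 0.443 -0.084] 27 [-0.009  0.01   0.066  0.069]
-0.19 [ 0.448 -0.075] 25 [-0.01   0.009  0.064  0.069]
-0.18 [ 0.452 -0.067] 28 [-0.011  0.009  0.062  0.068]
-0.17 [ 0.457 -0.058] 27 [-0.011  0.011  0.061  0.064]
-0.16 [ 0.462 -0.049] 30 [-0.012  0.011  0.058  0.063]
-0.15 [ 0.467 -0.04 ] 31 [-0.012  0.011  0.057  0.062]
-0.14 [ 0.472 -0.032] 33 [-0.012  0.014  0.057  0.066]
-0.13 [ 0.477 -0.023] 38 [-0.014  0.014  0.062  0.075]
-0.12 [ 0.481 -0.014] 33 [-0.014  0.014  0.058  0.073]
-0.11 [ 0.486 -0.005] 30 [-0.013  0.01   0.051  0.056]
-0.1 [0.491 0.003] 29 [-0.011  0.01   0.048  0.053]
-0.09 [0.496 0.012] 30 [-0.013  0.011  0.048  0.053]
-0.08 [0.501 0.021] 28 [-0.012  0.011  0.046  0.05 ]
-0.07 [0.506 0.03 ] 29 [-0.012  0.011  0.044  0.049]
-0.06 [0.51  0.038] 29 [-0.012  0.011  0.043  0.05 ]
-0.05 [0.515 0.047] 30 [-0.016  0.01   0.041  0.046
[... 1122 characters left out ...]
97314453), 62.00319290161133)
[[-0.106 -0.034  0.053]
 [-0.108 -0.031  0.054]
 [-0.118 -0.037  0.051]
 [-0.114 -0.031  0.054]
 [-0.124 -0.037  0.052]
 [-0.115 -0.029  0.055]
 [-0.125 -0.034  0.052]
 [-0.114 -0.025  0.053]
 [-0.124 -0.03   0.054]
 [-0.116 -0.023  0.052]
 [-0.126 -0.028  0.055]
 [-0.124 -0.024  0.053]
 [-0.113  0.014  0.054]
 [-0.134  0.013  0.063]
 [-0.107  0.033  0.051]
 [-0.117  0.028  0.049]
 [-0.116  0.032  0.056]
 [-0.125  0.026  0.052]
 [-0.114  0.036  0.056]
 [-0.124  0.03   0.054]
 [-0.116  0.038  0.056]
 [-0.126  0.033  0.051]
 [-0.117  0.041  0.055]
 [-0.127  0.035  0.054]
 [-0.126  0.039  0.054]]
plate ((0.4564746022224426, 0.20471543073654175), 0.0751519650220871)
```

The top picture shows the paddle from the red blade at (222,202) to the handle end at (322,254). It crosses the white rest at (291,240), and the clip knob is at about (290,238). The plate is at (215,246), the bottle at (385,180), and the purple look-alikes at (150,230) and (190,157). From the geometry the rest is about 83 mm on the handle side of the origin, and the clip is at y ≈ -94. The balance point should be near -27, so I need to shift the paddle about 56 mm. I'll grip the handle, level it, slide it and release.

```bash
cat >> h.py <<'E'
u=np.array([.4837,.8752,0]); Z=np.array([0,0,1.])
def Rt(tilt):
    t=np.radians(tilt); x=u*np.cos(t)-Z*np.sin(t); z=-(u*np.sin(t)+Z*np.cos(t)); return np.c_[x,np.cross(z,x),z]
def cur():
    o=ctrl.get_obs(); q=o['eef_rot']; return np.array(o['eef_pos']),R.from_quat([q[1],q[2],q[3],q[0]]).as_matrix()
def plan(wps,p=None,Rm=None,vm=55.,wm=9.):
    if p is None: p,Rm=cur()
    for tp,tR in wps:
        tR=Rm if tR is None else tR; tp=np.array(tp)
        rv=R.from_matrix(Rm.T@tR).as_rotvec(degrees=True); d=(tp-p)*1000
        n=max(1,int(np.ceil(max(np.linalg.norm(d)/vm,np.linalg.norm(rv)/wm))))
        print('->',tp.round(3),n,'rows')
        for i in range(n):
            o=np.round(Rm.T@(d/n)).astype(int); r=np.round(rv/n,1); print(o.tolist(),r.tolist())
            Rm=Rm@R.from_rotvec(rv/n,degrees=True).as_matrix()
        p,Rm=tp,tR
E
python3 - <<'E'
from h import *
Rg=Rt(9.3); G=np.array([.539,.090,.031]); tcp=G+.019*Rg[:,2]; print(tcp,Rg)
plan([((.34,-.2,.24),None),(tcp+[-.06,-.02,.15],Rg),(tcp-.07*Rg[:,2],Rg),(tcp,Rg)])
E
```

```text
[0.53751481 0.08731272 0.01224974] [[ 0.47734211  0.8752     -0.07816777]
 [ 0.86369612 -0.4837     -0.14143566]
 [-0.16160382  0.         -0.98685572]]
-> [ 0.34 -0.2   0.24] 6 rows
[36, -41, -1] [0.0, 0.0, 0.0]
[36, -41, -1] [0.0, 0.0, 0.0]
[36, -41, -1] [0.0, 0.0, 0.0]
[36, -41, -1] [0.0, 0.0, 0.0]
[36, -41, -1] [0.0, 0.0, 0.0]
[36, -41, -1] [0.0, 0.0, 0.0]
-> [0.478 0.067 0.162] 6 rows
[40, -30, 13] [-0.5, -1.5, -5.7]
[44, -25, 12] [-0.5, -1.5, -5.7]
[46, -21, 10] [-0.5, -1.5, -5.7]
[48, -16, 9] [-0.5, -1.5, -5.7]
[50, -12, 7] [-0.5, -1.5, -5.7]
[51, -7, 6] [-0.5, -1.5, -5.7]
-> [0.543 0.097 0.081] 2 rows
[35, 21, 35] [-0.0, 0.0, -0.0]
[35, 21, 35] [-0.0, 0.0, -0.0]
-> [0.538 0.087 0.012] 2 rows
[0, 0, 35] [-0.0, 0.0, -0.0]
[0, 0, 35] [-0.0, 0.0, -0.0]
```

>>> apply_moves([
  {"jaw": 1, "offset": [36, -41, -1], "rot": [0, 0, 0]},
  {"jaw": 1, "offset": [36, -41, -1], "rot": [0, 0, 0]},
  {"jaw": 1, "offset": [36, -41, -1], "rot": [0, 0, 0]},
  {"jaw": 1, "offset": [36, -41, -1], "rot": [0, 0, 0]},
  {"jaw": 1, "offset": [36, -41, -1], "rot": [0, 0, 0]},
])

```text
time_s: 1.82
eef_pos: [0.3272, -0.2482, 0.2365]
eef_rot: [0.0, 0.973, 0.231, 0.0]
wrist_force: [1.3, 0.3, 0.4]
opening: 0.999
grasp_force: 0.0
```

>>> apply_moves([
  {"jaw": 1, "offset": [36, -41, -1], "rot": [0, 0, 0]},
  {"jaw": 1, "offset": [40, -30, 13], "rot": [-0.5, -1.5, -5.7]},
  {"jaw": 1, "offset": [44, -25, 12], "rot": [-0.5, -1.5, -5.7]},
  {"jaw": 1, "offset": [46, -21, 10], "rot": [-0.5, -1.5, -5.7]},
  {"jaw": 1, "offset": [48, -16, 9], "rot": [-0.5, -1.5, -5.7]},
])

```text
time_s: 2.45
eef_pos: [0.4333, -0.0177, 0.1853]
eef_rot: [0.03, 0.906, 0.42, -0.046]
wrist_force: [1.3, -1.2, 0.1]
opening: 1.002
grasp_force: 0.0
```

```bash
python3 - <<'E'
from h import *
o=ctrl.get_obs();print(o['time_s'],o['eef_pos'],o['q'])
Rg=Rt(9.3); G=np.array([.539,.090,.031]); tcp=G+.019*Rg[:,2]
plan([(tcp+[-.03,-.0,.12],Rg),(tcp-.06*Rg[:,2],Rg),(tcp,Rg)])
E
```

```text
2.45 [ 0.43334659 -0.01773395  0.18526369] [-0.23730854 -0.04948216  1.95294788 -0.10891052  1.27550114  0.49957254]
-> [0.508 0.087 0.132] 3 rows
[44, -4, 13] [-0.2, -1.0, -3.8]
[45, -1, 12] [-0.2, -1.0, -3.8]
[45, 2, 11] [-0.2, -1.0, -3.8]
-> [0.542 0.096 0.071] 2 rows
[17, 13, 28] [-0.0, 0.0, -0.0]
[17, 13, 28] [-0.0, 0.0, -0.0]
-> [0.538 0.087 0.012] 2 rows
[0, 0, 30] [-0.0, 0.0, -0.0]
[0, 0, 30] [-0.0, 0.0, -0.0]
```

>>> apply_moves([
  {"jaw": 1, "offset": [44, -4, 13], "rot": [-0.2, -1, -3.8]},
  {"jaw": 1, "offset": [45, -1, 12], "rot": [-0.2, -1, -3.8]},
  {"jaw": 1, "offset": [35, 10, 20], "rot": [-0.2, -1, -3.8]},
  {"jaw": 1, "offset": [0, 0, 0], "rot": [0, 0, 0]},
  {"jaw": 1, "offset": [0, 0, 0], "rot": [0, 0, 0]},
])

```text
time_s: 3.08
eef_pos: [0.5076, 0.0715, 0.125]
eef_rot: [0.04, 0.859, 0.505, -0.071]
wrist_force: [-0.1, -0.2, -0.2]
opening: 0.996
grasp_force: 0.0
```

```bash
python3 - <<'E'
from h import *
im,d=snap('wrist','w1.png')
r=ctrl.outline_of('wrist','paddle')
p,Rm=cur(); print(p,Rm.round(3))
Rg=Rt(9.3); G=np.array([.539,.090,.031]); tcp=G+.019*Rg[:,2]
for q in r[:2]:
    P=region('wrist',cv2.erode(q['region'].astype(np.uint8),np.ones((5,5)))>0,d); L=(P-G)@Rg
    k=(np.abs(L[:,0])<.04)&(np.abs(L[:,2])<.03)
    print(q['score'],len(P),k.sum(),L.min(0),L.max(0))
    for a in np.arange(-.15,.17,.02):
        kk=(L[:,0]>a)&(L[:,0]<a+.02)&(np.abs(L[:,2])<.03)
        if kk.sum()>20: print(round(a+.01,2),np.round([L[kk,1].min(),L[kk,1].max(),np.median(L[kk,2])],4))
plan([(tcp-.06*Rg[:,2],Rg),(tcp,Rg)])
E
```

```text
[0.50791497 0.07103183 0.12593588] [[ 0.48   0.873 -0.08 ]
 [ 0.862 -0.487 -0.14 ]
 [-0.161 -0.002 -0.987]]
0.71 15602 4860 [-0.18307523 -0.02253266 -0.02438683] [0.08120168 0.02392119 0.00785543]
-0.14 [-0.0129  0.016  -0.0102]
-0.12 [-0.013   0.0157 -0.0104]
-0.1 [-0.009   0.0117 -0.0068]
-0.08 [-0.0091  0.0116 -0.0068]
-0.06 [-0.0093  0.0116 -0.0069]
-0.04 [-0.0095  0.0116 -0.007 ]
-0.02 [-0.0096  0.0116 -0.007 ]
-0.0 [-0.0098  0.0117 -0.0071]
0.02 [-0.0099  0.0117 -0.0072]
0.04 [-0.0146  0.0164 -0.0069]
0.06 [-0.022   0.0228 -0.005 ]
0.08 [-0.0225  0.0239 -0.0036]
-> [0.542 0.096 0.071] 2 rows
[23, 9, 24] [-0.1, -0.0, -0.1]
[23, 9, 24] [-0.1, -0.0, -0.1]
-> [0.538 0.087 0.012] 2 rows
[0, 0, 30] [-0.0, 0.0, -0.0]
[0, 0, 30] [-0.0, 0.0, -0.0]
```

View pics/w1.png

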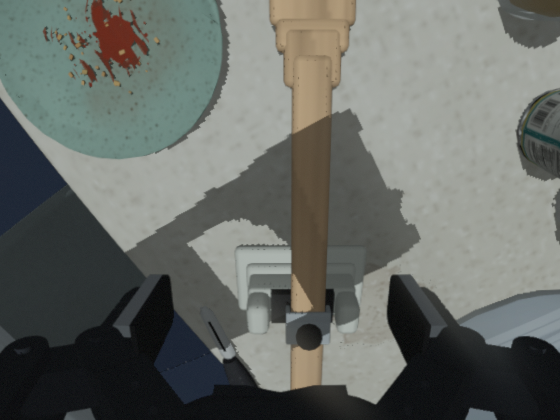

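The wrist view shows the handle running along column 310 and well aligned with the tool. The clip knob is at (308,337), the rest at (300,285) and the plate at upper left. Going down to grasp.

>>> apply_moves([
  {"jaw": 1, "offset": [23, 9, 24], "rot": [0, 0, 0]},
  {"jaw": 1, "offset": [23, 10, 24], "rot": [0, 0, 0]},
  {"jaw": 1, "offset": [0, 0, 30], "rot": [0, 0, 0]},
  {"jaw": 1, "offset": [0, 0, 30], "rot": [0, 0, 0]},
  {"jaw": 1, "offset": [0, 0, 0], "rot": [0, 0, 0]},
])

```text
time_s: 3.8
eef_pos: [0.5358, 0.086, 0.0099]
eef_rot: [0.039, 0.859, 0.505, -0.072]
wrist_force: [-0.2, 0.8, 0.9]
opening: 1.001
grasp_force: 0.0
```

```bash
python3 - <<'E'
from h import *
im,d=snap('wrist','w2.png')
r=ctrl.outline_of('wrist','paddle')
p,Rm=cur(); print(p)
Rg=Rt(9.3); G=np.array([.539,.090,.031]); 
print('tcp err tool mm',(Rg.T@(p-(G+.019*Rg[:,2]))*1000).round(1))
v,uu=np.mgrid[0:420,0:560]; k=d>0
P=np.full((420,560,3),np.nan); P[k]=pts('wrist',np.c_[uu[k],v[k]],d[k]); L=(P-G)@Rg
m=k&(np.abs(L[...,1])<.03)&(L[...,2]<.0)&(L[...,2]>-.04)
for a in np.arange(-.17,.13,.004):
    kk=m&(L[...,0]>a)&(L[...,0]<a+.004)
    if kk.sum()>15: print(round(a+.002,3),np.round([*np.percentile(L[kk][:,1],[2,98]),*np.percentile(L[kk][:,2],[2,50])],4)*1000)
E
```

```text
[0.53845315 0.08649444 0.01238802]
tcp err tool mm [-0.3  1.2 -0.1]
-0.036 [-9.1 14.  -9.6 -8.5]
-0.032 [-8.5 14.3 -9.7 -8.6]
-0.028 [-8.5 14.2 -9.9 -8.7]
-0.024 [-8.7 14.2 -9.8 -8.7]
-0.02 [-8.6 13.9 -9.9 -8.7]
-0.016 [-8.5 13.8 -9.9 -8.7]
-0.012 [ -8.5  14.1 -10.   -8.8]
-0.008 [ -8.6  14.  -10.1  -8.8]
-0.004 [ -8.9  13.9 -10.1  -8.8]
0.0 [ -8.8  13.7 -10.   -8.7]
0.004 [ -9.1  13.9 -10.1  -8.9]
0.008 [ -8.9  13.9 -10.1  -8.9]
0.012 [ -8.9  13.8 -10.1  -8.9]
0.016 [ -9.1  13.7 -10.1  -8.9]
0.02 [ -8.9  13.9 -10.2  -9. ]
0.024 [ -9.   13.8 -10.3  -9. ]
0.028 [ -9.1  13.7 -10.3  -9. ]
0.032 [ -8.9  13.5 -10.4  -9.1]
0.036 [-12.5  17.1 -10.4  -8.8]
0.04 [-13.8  18.2 -10.3  -8.6]
0.044 [-13.6  18.4 -10.4  -8.7]
0.048 [-13.7  18.2 -10.4  -8.5]
0.052 [-13.6  18.3  -9.3  -7.5]
0.056 [-16.7  21.5  -8.5  -7.1]
0.06 [-17.7  22.5  -8.5  -7.1]
0.064 [-17.7  22.6  -8.5  -6.9]
0.068 [-18.4  22.6  -7.8  -6.4]
0.072 [-21.1  25.5  -7.2  -5.6]
0.076 [-21.1  25.7  -6.8  -5.5]
0.08 [-21.   25.8  -6.9  -5.5]
0.084 [-21.2  25.6  -7.   -5.6]
0.088 [-21.3  25.7  -7.1  -5.6]
0.092 [-21.2  25.7  -7.1  -5.7]
0.096 [-21.2  25.5  -7.1  -5.7]
0.1 [-21.6  25.8  -7.1  -5.6]
```

>>> apply_moves([
  {"jaw": 0.2, "offset": [0, 1, -2], "rot": [0, 0, 0]},
  {"jaw": 0.1, "offset": [0, 0, 0], "rot": [0, 0, 0]},
  {"jaw": 0.1, "offset": [0, 0, 0], "rot": [0, 0, 0]},
  {"jaw": 0.1, "offset": [0, 0, 0], "rot": [0, 0, 0]},
  {"jaw": 0.1, "offset": [0, 0, 0], "rot": [0, 0, 0]},
])

```text
time_s: 4.53
eef_pos: [0.5391, 0.0869, 0.0134]
eef_rot: [0.04, 0.859, 0.505, -0.07]
wrist_force: [-1.4, 0.3, 5.3]
opening: 0.268
grasp_force: 58.7
```

>>> apply_moves([
  {"jaw": 0.1, "offset": [0, 0, -6], "rot": [0, 3.1, 0]},
  {"jaw": 0.1, "offset": [0, 0, -6], "rot": [0, 3.1, 0]},
  {"jaw": 0.1, "offset": [1, 0, -6], "rot": [0, 3.1, 0]},
  {"jaw": 0.1, "offset": [0, 0, 0], "rot": [0, 0, 0]},
  {"jaw": 0.1, "offset": [0, 0, 0], "rot": [0, 0, 0]},
])

```text
time_s: 5.15
eef_pos: [0.54, 0.0891, 0.0304]
eef_rot: [-0.001, 0.862, 0.507, -0.002]
wrist_force: [0.3, -0.6, 1.5]
opening: 0.267
grasp_force: 59.1
```

```bash
python3 - <<'E'
from h import *
im,d=snap('top','top2.png')
p,Rm=cur(); print(p,Rm.round(3),ctrl.get_obs()['wrist_force'])
r=ctrl.outline_of('top','paddle')[0]; P=region('top',cv2.erode(r['region'].astype(np.uint8),np.ones((3,3)))>0,d)
c0=np.array([.4795,-.0165,0]); s=(P-c0)@u
Pf=region('top',r['region'],d); sf=(Pf-c0)@u; print('extent',np.percentile(sf,[.5,99.5]))
for a in np.arange(-.15,.29,.02):
    k=(s>a)&(s<a+.02)
    if k.sum()>5: print(round(a+.01,2),np.median(P[k,2]).round(4),P[k,2].max().round(3))
E
```

```text
[0.53997744 0.08921183 0.03034338] [[ 0.485  0.874 -0.004]
 [ 0.874 -0.485  0.   ]
 [-0.002 -0.004 -1.   ]] [-0.9171975  -1.13993479  0.25901396]
extent [-0.10533411  0.28255244]
-0.1 0.0519 0.057
-0.08 0.0528 0.061
-0.06 0.0518 0.058
-0.04 0.0527 0.057
-0.02 0.0542 0.073
-0.0 0.0574 0.073
0.02 0.0514 0.06
0.04 0.0516 0.056
0.06 0.0514 0.056
0.26 0.0465 0.052
```

>>> apply_moves([
  {"jaw": 0.1, "offset": [-12, 0, 0], "rot": [0, 0, 0]},
  {"jaw": 0.1, "offset": [-12, 0, 0], "rot": [0, 0, 0]},
  {"jaw": 0.1, "offset": [-12, 0, 0], "rot": [0, 0, 0]},
  {"jaw": 0.1, "offset": [-12, 0, 0], "rot": [0, 0, 0]},
  {"jaw": 0.1, "offset": [-12, 0, 0], "rot": [0, 0, 0]},
])

```text
time_s: 5.88
eef_pos: [0.5109, 0.0361, 0.031]
eef_rot: [-0.001, 0.862, 0.507, -0.0]
wrist_force: [0.1, 2.8, 2.9]
opening: 0.265
grasp_force: 59.4
```

>>> apply_moves([
  {"jaw": 0.1, "offset": [0, 0, 0], "rot": [0, 0, 0]},
  {"jaw": 0.1, "offset": [0, 0, 0], "rot": [0, 0, 0]},
  {"jaw": 0.35, "offset": [0, 0, 0], "rot": [0, 0, 0]},
  {"jaw": 0.4, "offset": [0, 0, 0], "rot": [0, 0, 0]},
  {"jaw": 0.4, "offset": [0, 0, 0], "rot": [0, 0, 0]},
])

```text
time_s: 6.5
eef_pos: [0.5109, 0.0372, 0.0304]
eef_rot: [-0.002, 0.862, 0.507, -0.001]
wrist_force: [-0.1, -0.2, -0.7]
opening: 0.402
grasp_force: 0.0
```

```bash
cat > t.py <<'E'
from h import *
import sys
im,d=snap('top',sys.argv[1])
o=ctrl.get_obs(); p,Rm=cur(); print(o['time_s'],p,o['wrist_force'],o['opening'])
c0=np.array([.4795,-.0165,0]); n=np.array([-u[1],u[0],0])
v,uu=np.mgrid[0:420,0:560]; k=d>0
P=pts('top',np.c_[uu[k],v[k]],d[k]); s=(P-c0)@u; t=(P-c0)@n
for a in np.arange(-.19,.29,.02):
    kk=(s>a)&(s<a+.02)&(abs(t)<.008)
    if kk.sum()>3: print(round(a+.01,2),np.median(P[kk,2]).round(4),end=' ; ')
kk=(abs(t)<.008)&(P[:,2]>.035)&(P[:,2]<.08); print('\nextent',s[kk].min(),s[kk].max())
q=ctrl.outline_of('top','plate')
if q:
    Pp=region('top',q[0]['region'],d); print('plate',q[0]['score'],cv2.minEnclosingCircle(Pp[(Pp[:,2]>.01)&(Pp[:,2]<.03)][:,:2].astype(np.float32)))
E
python3 t.py top3.png
```

```text
6.55 [0.51092148 0.03718934 0.0305008 ] [ 0.32701188 -0.36583626  0.31020223] 0.39606817774463926
-0.18 -0.0027 ; -0.16 0.0507 ; -0.14 0.0506 ; -0.12 0.0512 ; -0.1 0.0513 ; -0.08 0.0537 ; -0.06 0.0565 ; -0.04 0.0507 ; -0.02 0.0522 ; -0.0 0.4181 ; 0.02 0.3862 ; 0.04 0.388 ; 0.06 0.3895 ; 0.08 0.3893 ; 0.1 0.3892 ; 0.12 0.3916 ; 0.18 0.0488 ; 0.2 0.0483 ; 0.22 0.001 ; 0.24 -0.0022 ; 0.26 -0.0017 ; 0.28 -0.0017 ; 
extent -0.16829512205297176 0.5718484554983316
plate 0.76 ((0.45654651522636414, 0.2046118527650833), 0.07486619055271149)
```

>>> apply_moves([
  {"jaw": 0.8, "offset": [0, 0, 0], "rot": [0, 0, 0]},
  {"jaw": 0.8, "offset": [0, 0, 0], "rot": [0, 0, 0]},
  {"jaw": 0.8, "offset": [0, 0, -20], "rot": [0, 0, 0]},
  {"jaw": 0.8, "offset": [0, 0, -45], "rot": [0, 0, 0]},
  {"jaw": 0.8, "offset": [0, 0, -45], "rot": [0, 0, 0]},
])

```text
time_s: 7.22
eef_pos: [0.5109, 0.0368, 0.1416]
eef_rot: [-0.002, 0.862, 0.507, -0.001]
wrist_force: [1.4, 0.2, 0.1]
opening: 0.799
grasp_force: 0.0
```

>>> apply_moves([
  {"jaw": 0.6, "offset": [-10, -60, 0], "rot": [0, 0, 10]},
  {"jaw": 0.6, "offset": [0, -40, 0], "rot": [0, 0, 0]},
  {"jaw": 0.6, "offset": [0, 0, 0], "rot": [0, 0, 0]},
  {"jaw": 0.6, "offset": [0, 0, 0], "rot": [0, 0, 0]},
  {"jaw": 0.6, "offset": [0, 0, 0], "rot": [0, 0, 0]},
])

```text
time_s: 7.85
eef_pos: [0.424, 0.0818, 0.1412]
eef_rot: [-0.001, 0.903, 0.43, -0.001]
wrist_force: [0.2, -0.6, -0.7]
opening: 0.601
grasp_force: 0.0
```

```bash
python3 t.py top4.png
```

```text
7.9 [0.42383136 0.08183325 0.14106271] [ 0.6595422  -0.00482647  0.48079202] 0.6015678096241242
-0.18 -0.0032 ; -0.16 0.0519 ; -0.14 0.0513 ; -0.12 0.0515 ; -0.1 0.0514 ; -0.08 0.0539 ; -0.06 0.0579 ; -0.04 0.0528 ; -0.02 0.0519 ; -0.0 0.0522 ; 0.02 0.0513 ; 0.04 0.052 ; 0.06 0.0515 ; 0.08 0.052 ; 0.1 0.0525 ; 0.12 0.0501 ; 0.14 0.0479 ; 0.16 0.0481 ; 0.18 0.0486 ; 0.2 0.0489 ; 0.22 -0.0013 ; 0.24 -0.0016 ; 0.26 -0.0017 ; 0.28 -0.0028 ; 
extent -0.16872454610921345 0.5728651811385062
plate 0.59 ((0.45791223645210266, 0.2067798525094986), 0.07360290735960007)
```

The paddle now lies level on its own, at 52 mm along its whole length. Next is the plate.

```bash
python3 - <<'E'
from h import *
w=np.array([.105,-.0725,0]); w/=np.linalg.norm(w); x=-w; z=-Z; Rp=np.c_[x,np.cross(z,x),z]
c=np.array([.457,.2055,0]); s=c-w*.107; print(s, Rp.round(3))
plan([(s+[0,0,.13],Rp),(s+[0,0,.003],Rp)],wm=9.6,vm=45)
E
```

```text
[0.36895003 0.26629641 0.        ] [[-0.823  0.568 -0.   ]
 [ 0.568  0.823 -0.   ]
 [-0.    -0.    -1.   ]]
-> [0.369 0.266 0.13 ] 10 rows
[11, -16, 1] [-0.0, -0.0, -9.4]
[13, -14, 1] [-0.0, -0.0, -9.4]
[15, -12, 1] [-0.0, -0.0, -9.4]
[17, -9, 1] [-0.0, -0.0, -9.4]
[18, -6, 1] [-0.0, -0.0, -9.4]
[19, -3, 1] [-0.0, -0.0, -9.4]
[19, 0, 1] [-0.0, -0.0, -9.4]
[19, 4, 1] [-0.0, -0.0, -9.4]
[18, 7, 1] [-0.0, -0.0, -9.4]
[17, 9, 1] [-0.0, -0.0, -9.4]
-> [0.369 0.266 0.003] 3 rows
[0, 0, 42] [0.0, 0.0, 0.0]
[0, 0, 42] [0.0, 0.0, 0.0]
[0, 0, 42] [0.0, 0.0, 0.0]
```

>>> apply_moves([
  {"jaw": 0.6, "offset": [11, -16, 1], "rot": [0, 0, -9.4]},
  {"jaw": 0.6, "offset": [13, -14, 1], "rot": [0, 0, -9.4]},
  {"jaw": 0.6, "offset": [15, -12, 1], "rot": [0, 0, -9.4]},
  {"jaw": 0.6, "offset": [17, -9, 1], "rot": [0, 0, -9.4]},
  {"jaw": 0.6, "offset": [18, -6, 1], "rot": [0, 0, -9.4]},
])

```text
time_s: 8.57
eef_pos: [0.3948, 0.1743, 0.136]
eef_rot: [-0.002, 0.655, 0.756, -0.0]
wrist_force: [0.7, 0.2, -0.3]
opening: 0.606
grasp_force: 0.0
```

>>> apply_moves([
  {"jaw": 0.6, "offset": [19, -3, 1], "rot": [0, 0, -9.4]},
  {"jaw": 0.6, "offset": [19, 0, 1], "rot": [0, 0, -9.4]},
  {"jaw": 0.6, "offset": [19, 4, 1], "rot": [0, 0, -9.4]},
  {"jaw": 0.6, "offset": [18, 7, 1], "rot": [0, 0, -9.4]},
  {"jaw": 0.6, "offset": [17, 9, 1], "rot": [0, 0, -9.4]},
])

```text
time_s: 9.2
eef_pos: [0.3678, 0.2667, 0.1312]
eef_rot: [-0.002, 0.299, 0.954, 0.0]
wrist_force: [-0.9, -0.1, 0.2]
opening: 0.598
grasp_force: 0.0
```

>>> apply_moves([
  {"jaw": 0.6, "offset": [0, 0, 40], "rot": [0, 0, 0]},
  {"jaw": 0.6, "offset": [0, 0, 40], "rot": [0, 0, 0]},
  {"jaw": 0.6, "offset": [0, 0, 20], "rot": [0, 0, 0]},
  {"jaw": 0.6, "offset": [0, 0, 10], "rot": [0, 0, 0]},
  {"jaw": 0.6, "offset": [0, 0, 0], "rot": [0, 0, 0]},
])

```text
time_s: 9.82
eef_pos: [0.3673, 0.2663, 0.0211]
eef_rot: [-0.002, 0.301, 0.953, -0.0]
wrist_force: [-0.5, 0.4, -0.0]
opening: 0.599
grasp_force: 0.0
```

```bash
python3 t.py top5.png; python3 - <<'E'
from h import *
print(cur()[1].round(3)); snap('wrist','w3.png')
E
```

```text
9.875 [0.36774248 0.26651923 0.02173132] [-0.05166063 -0.37221549 -0.07107538] 0.5981360135702204
-0.18 -0.0032 ; -0.16 0.0511 ; -0.14 0.0515 ; -0.12 0.0514 ; -0.1 0.0514 ; -0.08 0.054 ; -0.06 0.0585 ; -0.04 0.0513 ; -0.02 0.0517 ; -0.0 0.052 ; 0.02 0.0516 ; 0.04 0.0503 ; 0.06 0.0521 ; 0.08 0.0509 ; 0.1 0.052 ; 0.12 0.0503 ; 0.14 0.0489 ; 0.16 0.0479 ; 0.18 0.048 ; 0.2 0.0487 ; 0.22 -0.0011 ; 0.24 -0.0017 ; 0.26 -0.0027 ; 0.28 -0.0019 ; 
extent -0.16863973876248178 0.5714012129128013
plate 0.59 ((0.4561987817287445, 0.20455457270145416), 0.07534408569335938)
[[-0.818  0.575 -0.002]
 [ 0.575  0.818  0.002]
 [ 0.002  0.001 -1.   ]]
```

View pics/w3.png

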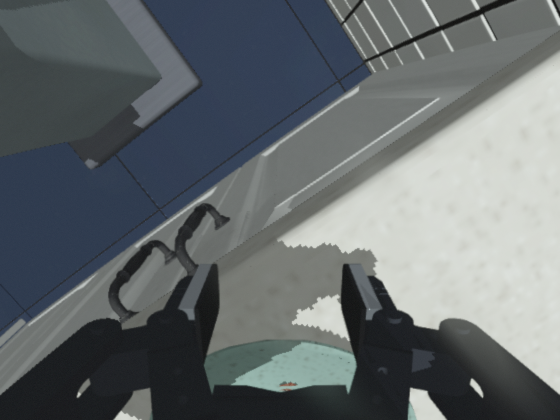

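The wrist view looks back past the counter edge. Both fingers (200,340) and (365,340) hang clear, with the plate rim centred at about (285,345). Going down, then pushing.

>>> apply_moves([
  {"jaw": 0.6, "offset": [0, 0, 9], "rot": [0, 0, 0]},
  {"jaw": 0.6, "offset": [0, 0, 9], "rot": [0, 0, 0]},
  {"jaw": 0.6, "offset": [-8, 0, 0], "rot": [0, 0, 0]},
  {"jaw": 0.6, "offset": [-8, 0, 0], "rot": [0, 0, 0]},
  {"jaw": 0.6, "offset": [-8, 0, 0], "rot": [0, 0, 0]},
])

```text
time_s: 10.6
eef_pos: [0.3877, 0.2523, 0.0036]
eef_rot: [-0.001, 0.301, 0.953, 0.0]
wrist_force: [0.1, 0.4, 0.1]
opening: 0.603
grasp_force: 0.0
```

>>> apply_moves([
  {"jaw": 0.6, "offset": [-8, 0, 0], "rot": [0, 0, 0]},
  {"jaw": 0.6, "offset": [-10, 0, 0], "rot": [0, 0, 0]},
  {"jaw": 0.6, "offset": [-10, 0, 0], "rot": [0, 0, 0]},
  {"jaw": 0.6, "offset": [-10, 0, 0], "rot": [0, 0, 0]},
  {"jaw": 0.6, "offset": [-10, 0, 0], "rot": [0, 0, 0]},
])

```text
time_s: 11.22
eef_pos: [0.4266, 0.2247, 0.0032]
eef_rot: [-0.002, 0.301, 0.954, 0.0]
wrist_force: [-2.0, 1.5, -0.3]
opening: 0.6
grasp_force: 0.7
```

```bash
python3 t.py top6.png
```

```text
11.275 [0.42794384 0.22426554 0.00346003] [ 0.18578655 -0.76208717  0.6342481 ] 0.6017132288661822
-0.18 -0.0034 ; -0.16 0.0505 ; -0.14 0.0511 ; -0.12 0.0509 ; -0.1 0.0516 ; -0.08 0.0535 ; -0.06 0.0592 ; -0.04 0.0517 ; -0.02 0.0512 ; -0.0 0.0519 ; 0.02 0.0516 ; 0.04 0.0517 ; 0.06 0.0517 ; 0.08 0.0517 ; 0.1 0.0512 ; 0.12 0.0497 ; 0.14 0.0483 ; 0.16 0.0482 ; 0.18 0.0477 ; 0.2 0.0483 ; 0.22 0.0 ; 0.24 -0.0029 ; 0.26 -0.0015 ; 0.28 -0.0018 ; 
extent -0.16877516688231753 0.5731515317881144
plate 0.62 ((0.49147531390190125, 0.1785077005624771), 0.07484707236289978)
```

>>> apply_moves([
  {"jaw": 0.6, "offset": [-11, 0, 0], "rot": [0, 0, 0]},
  {"jaw": 0.6, "offset": [-11, 1, 0], "rot": [0, 0, 0]},
  {"jaw": 0.6, "offset": [-11, 1, 0], "rot": [0, 0, 0]},
  {"jaw": 0.6, "offset": [-11, 1, 0], "rot": [0, 0, 0]},
  {"jaw": 0.6, "offset": [-11, 0, 0], "rot": [0, 0, 0]},
])

```text
time_s: 11.95
eef_pos: [0.4736, 0.1956, 0.0031]
eef_rot: [-0.002, 0.301, 0.954, 0.0]
wrist_force: [-1.1, -0.1, 0.3]
opening: 0.599
grasp_force: 0.6
```

```bash
python3 t.py top7.png; python3 - <<'E'
from h import *
snap('scene','s2.png'); im=cv2.imread('pics/s2.png'); t=cv2.imread('pics/top7.png')
a=cv2.resize(im[180:300,130:330],(600,360)); b=cv2.resize(t[170:290,180:350],(425,300)); 
o=np.zeros((600,600,3),np.uint8); o[:300,:300]=cv2.resize(b,(300,300))[:,:] ; o[300:]=cv2.resize(a,(600,300)); o[:300,:425]=b; cv2.imwrite('pics/c7.png',o)
E
```

```text
12.0 [0.47496491 0.1948926  0.0033142 ] [ 0.50252812 -1.71216054 -0.61049928] 0.6005064589745116
-0.18 -0.0023 ; -0.16 0.0507 ; -0.14 0.0517 ; -0.12 0.0521 ; -0.1 0.0519 ; -0.08 0.0543 ; -0.06 0.0574 ; -0.04 0.0513 ; -0.02 0.0512 ; -0.0 0.0526 ; 0.02 0.0518 ; 0.04 0.0516 ; 0.06 0.0522 ; 0.08 0.0515 ; 0.1 0.0524 ; 0.12 0.0493 ; 0.14 0.0477 ; 0.16 0.0482 ; 0.18 0.0475 ; 0.2 0.0489 ; 0.22 0.0116 ; 0.24 0.0128 ; 0.26 -0.0022 ; 0.28 -0.002 ; 
extent -0.16796049194942075 0.571227174378914
plate 0.95 ((0.5390080213546753, 0.14936673641204834), 0.07469549775123596)
```

View pics/c7.png

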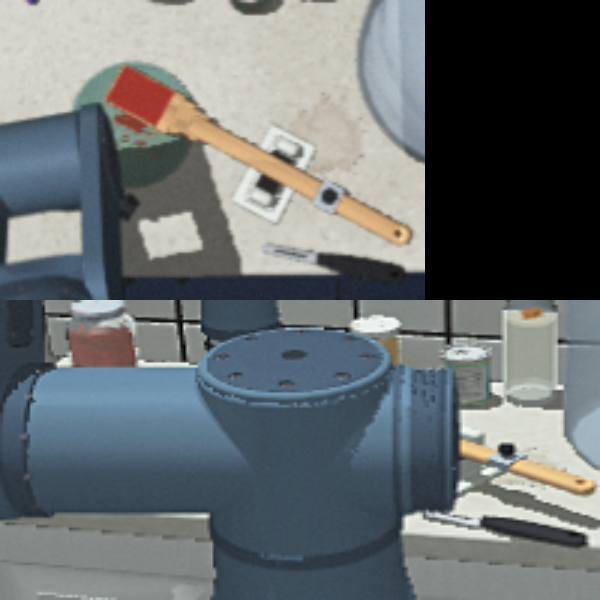

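The crop shows the plate partly under the red blade and the paddle level with nothing touching it. About 27 mm remain.

>>> apply_moves([
  {"jaw": 0.6, "offset": [-9, 0, 0], "rot": [0, 0, 0]},
  {"jaw": 0.6, "offset": [-9, 0, 0], "rot": [0, 0, 0]},
  {"jaw": 0.6, "offset": [-9, 0, 0], "rot": [0, 0, 0]},
  {"jaw": 0.6, "offset": [0, 0, 0], "rot": [0, 0, 0]},
  {"jaw": 0.6, "offset": [0, 0, 0], "rot": [0, 0, 0]},
])

```text
time_s: 12.72
eef_pos: [0.495, 0.1804, 0.0029]
eef_rot: [-0.002, 0.301, 0.953, 0.0]
wrist_force: [-0.5, -0.1, 0.3]
opening: 0.6
grasp_force: 0.0
```

>>> apply_moves([
  {"jaw": 0.6, "offset": [12, 0, 0], "rot": [0, 0, 0]},
  {"jaw": 0.6, "offset": [30, 0, 0], "rot": [0, 0, 0]},
  {"jaw": 0.6, "offset": [30, 0, -20], "rot": [0, 0, 0]},
  {"jaw": 0.6, "offset": [15, 0, -50], "rot": [0, 0, 0]},
  {"jaw": 0.6, "offset": [0, 0, -50], "rot": [0, 0, 0]},
])

```text
time_s: 13.35
eef_pos: [0.4213, 0.2312, 0.1238]
eef_rot: [-0.003, 0.3, 0.954, -0.0]
wrist_force: [0.7, -0.1, -1.3]
opening: 0.598
grasp_force: 0.0
```

```bash
python3 t.py top8.png; python3 - <<'E'
from h import *
t=cv2.imread('pics/top8.png'); cv2.imwrite('pics/c8.png',cv2.resize(t[140:290,100:300],(800,600)))
E
```

```text
13.4 [0.42619443 0.23234618 0.13087356] [4.30520066 3.69387583 3.9347388 ] 0.5964627168299366
-0.18 -0.0019 ; -0.16 0.0509 ; -0.14 0.0508 ; -0.12 0.0518 ; -0.1 0.051 ; -0.08 0.0538 ; -0.06 0.06 ; -0.04 0.0507 ; -0.02 0.0521 ; -0.0 0.0526 ; 0.02 0.0518 ; 0.04 0.0528 ; 0.06 0.0522 ; 0.08 0.0516 ; 0.1 0.0522 ; 0.12 0.0501 ; 0.14 0.0489 ; 0.16 0.0491 ; 0.18 0.048 ; 0.2 0.0481 ; 0.22 0.0088 ; 0.24 0.0128 ; 0.26 -0.0013 ; 0.28 -0.0019 ; 
extent -0.16810692396219284 0.5738469281328803
plate 0.82 ((0.5619948506355286, 0.13268432021141052), 0.07468894124031067)
```

View pics/c8.png

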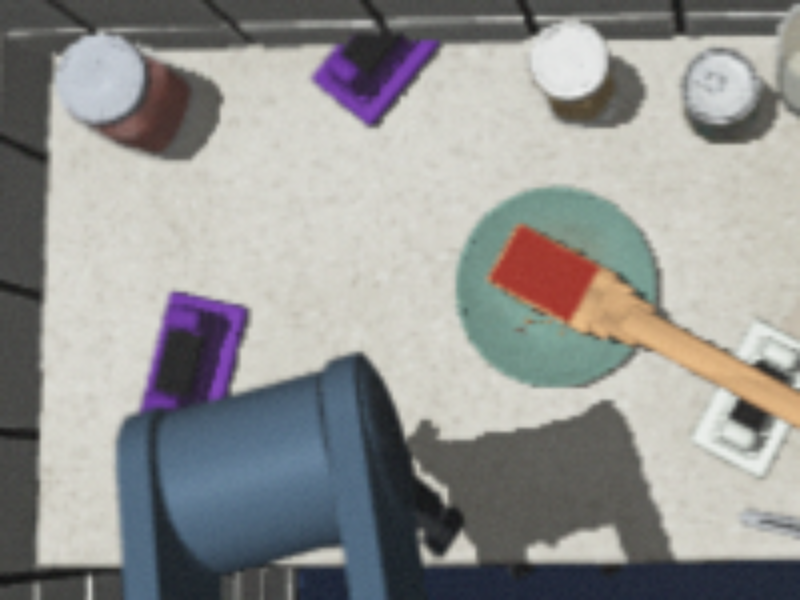

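The whole blade at (545,272) lies inside the plate's outline, whose centre is at (558,285). The paddle is level and the arm is clear. I'll let it settle, then hand in.

>>> apply_moves([
  {"jaw": 0.6, "offset": [0, 0, 0], "rot": [0, 0, 0]},
  {"jaw": 0.6, "offset": [0, 0, 0], "rot": [0, 0, 0]},
  {"jaw": 0.6, "offset": [0, 0, 0], "rot": [0, 0, 0]},
  {"jaw": 0.6, "offset": [0, 0, 0], "rot": [0, 0, 0]},
  {"jaw": 0.6, "offset": [0, 0, 0], "rot": [0, 0, 0]},
])

```text
time_s: 14.08
eef_pos: [0.4239, 0.2301, 0.1228]
eef_rot: [-0.002, 0.301, 0.953, 0.0]
wrist_force: [-0.4, -0.1, 0.1]
opening: 0.602
grasp_force: 0.0
```

```bash
python3 t.py top9.png; python3 -c "
from bench import ctrl
print(ctrl.hand_in())"
```

```text
14.125 [0.42395453 0.23017462 0.12293395] [0.57158797 0.12994593 0.001542  ] 0.592929753815442
-0.18 -0.0022 ; -0.16 0.0503 ; -0.14 0.051 ; -0.12 0.0506 ; -0.1 0.051 ; -0.08 0.0558 ; -0.06 0.0567 ; -0.04 0.0513 ; -0.02 0.0513 ; -0.0 0.0515 ; 0.02 0.0521 ; 0.04 0.0516 ; 0.06 0.0511 ; 0.08 0.0514 ; 0.1 0.052 ; 0.12 0.0504 ; 0.14 0.0487 ; 0.16 0.0486 ; 0.18 0.0485 ; 0.2 0.048 ; 0.22 0.0103 ; 0.24 0.0138 ; 0.26 -0.0032 ; 0.28 -0.0019 ; 
extent -0.16854660685611994 0.5719388319251055
plate 0.71 ((0.5619305968284607, 0.13256077468395233), 0.07459992915391922)
the job is handed in; nothing more can be done
None
```

I handed the job in at about 14 s: the paddle lies level on its rest by itself, the plate stands flat with the whole blade over it, and I didn't touch the jars, tin or garlic (the judge's verdict isn't shown).

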